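# Rack out the cedar panels and sleeve the perch

## Robot

A 6-joint arm with a two-finger parallel gripper is mounted at the origin on the work surface. World frame = base frame: x ahead of the robot, y to its left, z up, the work surface at z = 0. Lengths are in mm, angles in rad, forces in N, time in s.
With the tool pointing down it reaches from about 300 to 775 mm from the base axis. Payload 14.6 kg.
Tool frame: the origin (TCP) lies at the very end of the fingers, on their centre line; the grasp point (between the pads) lies 19 mm behind it; z points along the fingers, y is the line along which they close (so a half turn about z gives the same grasp; the last joint's range is limited). The gripper opens to 94 mm and grips with 3 to 60 N. Pads are 16 mm wide; open, the fingers measure 119 mm over their backs; the gripper's body (75 mm by 177 mm) begins 78 mm behind the grasp point.
Start: joints at [1.249, 0.3, 1.521, -0, 1.321, -0.067], TCP at [138.626, 532.233, 205.446] pointing down, gripper open.
Joint ranges: [-3.03, 3.03], [-0.79, 2.21], [0.23, 2.52], [-1.04, 4.18], [0, 3.07], [-2.55, 2.55]. Speed limits (rad/s): [2.22, 2.22, 2.57, 3.14, 3.14, 3.14].

## Interface

Orientations are given as [roll, pitch, yaw] about the fixed x, y, z axes, in that order (R = Rz(yaw) Ry(pitch) Rx(roll)).
In Python, from cell import manip gives the robot as it stands.
- The arm moves only by the tool servo_tool, never from a script. Its argument "rows" is a list of rows, each a list of 7 numbers: the turn, a rotation vector about the world's x, y, z in degrees, then the shift along the world's x, y, z in mm, then the closure, from 0 (fully open) to 1 (shut). In form: [[rx, ry, rz, dx, dy, dz, fingers], ...]. A call has 1 to 20 rows; each row shifts and turns the commanded pose from where the row before left it; what a row does not reach is not made up. A row lasts 1/8 s, in which the tool goes at most 62.5 mm and 10.7 degrees, less where a joint would pass 70% of its speed; a pose out of reach is approached as far as the arm can. A call with a gripper value outside its range is refused whole. The fingers move at their own pace and stop on an object; "grip_force" is the grip in N (left out, the last holds). Time passes only in rows, so rows that do not move let the fingers close. It gives the time, the measured TCP pose, the force, the opening and the grip force at its end, in the units of the state.
- manip.read_state(): the state, without advancing time (a new reading comes with each control period).
- manip.camera(name): name is "scene" or "top" or "wrist"; returns the picture (400x640x3 uint8, red, green, blue); there is no depth.
- manip.camera_info(name): a dict with "fx", "fy", "cx", "cy" (pixels), "position" and "rotation" of the camera in the world; the wrist camera has in their place "T_tool_cam" (4x4, takes a point from camera to tool coordinates, whose origin is the TCP and whose axes are the flange's). Camera axes: x right, y down, z forward; pixel columns grow to the right and rows downward; lengths in mm; the calibration is good to about 2 mm. The wrist camera is an equidistant fisheye: a pixel r from the principal point sees the ray r / f radians off the axis. A picture is of the moment at which its call begins: read the wrist's pose just before it. camera_info takes no time and is no camera call.
- manip.sign_off(): hands the job in; it is judged then, once.
The state is a dict: "clock": time; "joints": joint angles; "qd": joint speeds; "effort": joint torques, N m; "eef_pos": TCP position; "eef_rot": TCP orientation; "wrist_force": force on the tool from outside, world axes, zero at the start; "moment": the same for the moment, N m; "finger_gap": finger opening in mm; "finger_force": force on a finger pad.
Only numpy, scipy, OpenCV 4.12 (cv2) and the standard library are available. Lean on these libraries where they do the work, as an engineer would, in place of code of your own. Each camera call takes 0.05 s, during which the arm holds its last target. There are 200 camera calls.

## Task

Get the parts of a birdhouse ready for gluing: slide every cedar panel (there are three to five) up out of the grey drying rack and stand it in the green carrier, one to a slot, fully down and roughly centred along the slot, and push the flanged copper sleeve, flange down, over the pine perch dowel in the vise until it sits on the jaws. Any order will do; leave the other things on the bench where they lie.

Things in the scene. Friction and masses are not known exactly. Their poses are not given: they have to be found in the camera images.
- rack: grey drying rack, a slotted block fixed to the bench at the left or right. 90 (x) by 236 (y) by 50 mm high; origin at the centre of its underside, z up. Five slots run right through along x, centred at y = -96, -48, 0, 48, 96 mm, open at top and ends, floors 10 mm and mouths 50 mm above the bench. Slots 12 mm wide.
- carrier: green carrier, a slotted block fixed to the bench at the other side, empty at the start. 90 (x) by 236 (y) by 50 mm high; origin at the centre of its underside, z up. Five slots run right through along x, centred at y = -96, -48, 0, 48, 96 mm, open at top and ends, floors 10 mm and mouths 50 mm above the bench. Slots 14 mm wide, so only one panel fits in each.
- panel1: loose cedar panel, 80 mm wide (its x), 9 mm thick (its y), 120 mm high (its z), 45 g; origin at the centre of its bottom edge. If present it starts upright in a slot of the rack, its top 80 mm above the slot mouths; None if absent.
- panel2: loose cedar panel, 80 mm wide (its x), 9 mm thick (its y), 120 mm high (its z), 45 g; origin at the centre of its bottom edge. If present it starts upright in a slot of the rack, its top 80 mm above the slot mouths; None if absent.
- panel3: loose cedar panel, 80 mm wide (its x), 9 mm thick (its y), 120 mm high (its z), 45 g; origin at the centre of its bottom edge. If present it starts upright in a slot of the rack, its top 80 mm above the slot mouths; None if absent.
- panel4: loose cedar panel, 80 mm wide (its x), 9 mm thick (its y), 120 mm high (its z), 45 g; origin at the centre of its bottom edge. If present it starts upright in a slot of the rack, its top 80 mm above the slot mouths; None if absent.
- panel5: loose cedar panel, 80 mm wide (its x), 9 mm thick (its y), 120 mm high (its z), 45 g; origin at the centre of its bottom edge. If present it starts upright in a slot of the rack, its top 80 mm above the slot mouths; None if absent.
- sleeve: loose copper perch sleeve standing on the bench: a tube 27 mm outside, 17 mm bore, 44 mm high, with a flange 44 mm across and 6 mm thick at its foot; about 130 g; origin at the centre of the foot (flange underside), z along the bore, up.
- vise: blue-grey cast-iron vise fixed to the bench, base 100 x 70 mm, its jaws holding an upright pine dowel. Origin under the dowel axis at bench level, z up; jaws 64 (x, both) x 60 mm (y), flat tops 75 mm up; a screw with cross handle reaches 60 mm to -x, 40 mm up. Dowel 14 mm thick, its tapered top end 125 mm above the bench.
- jaw_top (a point): point on the dowel's axis, level with the jaws' tops (75 mm above the bench), where the sleeve's foot comes to rest; z up.
- gable: bystander: cedar gable panel, a triangle of 173 mm sides, 12 mm thick, lying flat; origin at its underside
- trysquare: bystander: try square lying flat, 120 mm dark stock with a 150 mm steel blade; origin at its underside
- awl: bystander: red-handled brass awl lying down, 140 mm long; origin at its underside
- mallet: bystander: beech mallet lying down, head 110 x 65 x 60 mm; origin at its underside
- cap1: bystander: copper roof cap, a solid cone 44 mm across and 26 mm high; origin at its underside
- cap2: bystander: copper roof cap, like the other; origin at its underside
- glue: bystander: white bottle with an orange cap, 52 mm across and 130 mm high; origin at its underside

How it is judged (in metres and radians):
At the end, for the whole second after the job is handed in: Each panel present stands in a carrier slot: foot on the slot floor (+6/-4 mm), within 25 mm of centre along the slot, leaning under 0.25 rad. Sleeve on the dowel: foot within 4 mm of the jaw tops and of the dowel axis, leaning under 0.12 rad. All at rest (x of panel1 in the frame of carrier between -0.025 and 0.025 m and y of panel1 in the frame of carrier between -0.11 and 0.11 m and z of panel1 in the frame of carrier between 0.006 and 0.016 m and angle between each of panel1, panel2, panel3, panel4, panel5's own z axis and vertical below 0.25 rad and linear speed of each of panel1, panel2, panel3, panel4, panel5, sleeve below 0.03 m/s and x of panel2 in the frame of carrier between -0.025 and 0.025 m and y of panel2 in the frame of carrier between -0.11 and 0.11 m and z of panel2 in the frame of carrier between 0.006 and 0.016 m and x of panel3 in the frame of carrier between -0.025 and 0.025 m and y of panel3 in the frame of carrier between -0.11 and 0.11 m and z of panel3 in the frame of carrier between 0.006 and 0.016 m and x of panel4 in the frame of carrier between -0.025 and 0.025 m and y of panel4 in the frame of carrier between -0.11 and 0.11 m and z of panel4 in the frame of carrier between 0.006 and 0.016 m and x of panel5 in the frame of carrier between -0.025 and 0.025 m and y of panel5 in the frame of carrier between -0.11 and 0.11 m and z of panel5 in the frame of carrier between 0.006 and 0.016 m and horizontal distance between sleeve and jaw_top below 0.004 m and z of sleeve in the frame of jaw_top between -0.004 and 0.004 m and angle between sleeve's own z axis and vertical below 0.12 rad); the robot touches nothing.
It fails at once if a bystander (gable, square, awl, mallet, cap or glue bottle) is moved by more than 30 mm (distance of any of gable, trysquare, awl, mallet, cap1, cap2, glue from where it was at the start of the episode above 0.03 m).
Of panel1, panel2, panel3, panel4, panel5 only 3 to 5 are there at a start; the rules pass over those that are not, and their reading is None.
At some moment in a run one of sleeve may be knocked a few centimetres aside while the robot is not near it.
It also fails if it takes over 210 s, if anything falls off the work surface, if the arm or the gripper's body presses on something with over 40 N, if the wrist force passes 120 N, or if a joint passes its speed limit or range.

## Working session

There is one attempt and no reset: what is moved stays moved. The work goes in short steps, Python scripts to look and compute and a tool call to move; the robot and the scene stay as the last step left them, time stands still between calls to the robot, and variables do not carry over. Pictures are saved under pics/ and viewed, at most 14 in all, crops included, and the job is handed in when it is done.

Besides the shell and the picture viewer there is one more tool, called after "Call:" in YAML: its name, and indented under it one key for each argument. servo_tool: Moves the arm, as the interface text tells. Its arguments: {"type":"object","properties":{"rows":{"type":"array","items":{"type":"array","items":{"type":"number"}}},"grip_force":{"type":"number"}},"required":["rows"]}

```bash
mkdir -p pics; ls; python3 - <<'E'
from cell import manip
import cv2
s=manip.read_state(); print(s)
for n in ("top","scene"):
    print(n,manip.camera_info(n)); cv2.imwrite(f"pics/{n}0.png",manip.camera(n)[:,:,::-1])
print(manip.camera_info("wrist"))
E
```

```text
pics
{'clock': 0.0, 'joints': array([ 1.24942740e+00,  3.00443866e-01,  1.52159184e+00,  6.65690263e-07,
        1.32068927e+00, -6.65983451e-02]), 'qd': array([ 0.00019287, -0.00119861,  0.00040414,  0.00074142,  0.00118964,
       -0.00039267]), 'effort': array([-5.91348726e-04, -5.31809950e+01, -3.52727580e+01,  7.08236382e-02,
        2.43831240e-02, -1.15288944e-04]), 'eef_pos': array([138.53097541, 531.99479257, 204.89671618]), 'eef_rot': array([-3.14046288e+00, -7.59983975e-05,  2.88682187e+00]), 'wrist_force': array([-0.35166601, -0.64841213, -0.90977242]), 'moment': array([ 0.04504488, -0.00178013,  0.01473615]), 'finger_force': 0.0, 'finger_gap': 93.86791087947802}
top {'fx': 402.90756153233343, 'fy': 402.90756153233343, 'cx': 312.913064966004, 'cy': 203.56304052194326, 'position': array([ 255.70814375,  -48.68538521, 1416.90705076]), 'rotation': array([-2.92192351e+00,  1.54221941e-03, -1.49154632e+00])}
scene {'fx': 445.386894176306, 'fy': 445.386894176306, 'cx': 322.4860543035713, 'cy': 202.79037303648187, 'position': array([1043.74761826,  628.86840023,  934.51977402]), 'rotation': array([-2.38124510e+00, -2.10811840e-04,  2.48478645e+00])}
{'fx': 309.70691628693146, 'fy': 309.70691628693146, 'cx': 320.50340790832195, 'cy': 204.0646106607548, 'T_tool_cam': array([[-1.22836872e-04, -9.60185014e-01, -2.79364858e-01,
         8.12513628e+01],
       [ 9.99999420e-01, -4.16858778e-04,  9.93055292e-04,
        -1.77052606e-01],
       [-1.06997250e-03, -2.79364574e-01,  9.60184508e-01,
        -1.79813714e+02],
       [ 0.00000000e+00,  0.00000000e+00,  0.00000000e+00,
         1.00000000e+00]])}
```

View pics/top0.png

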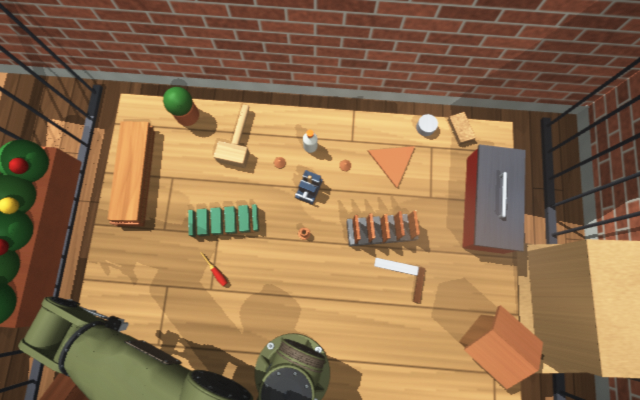

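View pics/scene0.png

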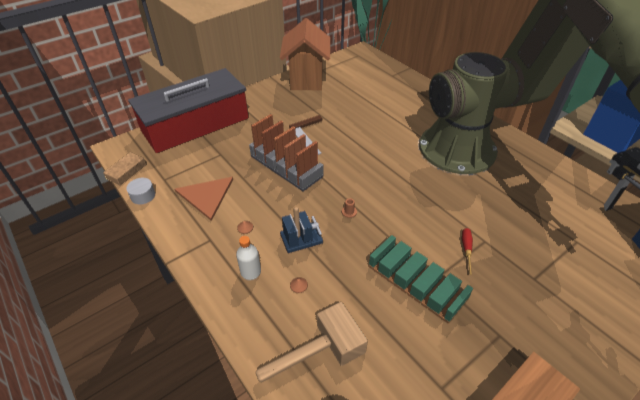

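```bash
python3 - <<'E'
import cv2,numpy as np
t=cv2.imread("pics/top0.png"); s=cv2.imread("pics/scene0.png")
r=lambda im,x,y,w,h,W,H:cv2.resize(im[y:y+h,x:x+w],(W,H),interpolation=cv2.INTER_CUBIC)
a=np.hstack([r(t,180,195,80,50,400,250),r(t,340,200,80,50,400,250)])  # x5
b=np.hstack([r(t,285,165,50,80,200,320) if 0 else r(t,285,165,50,80,200,320),r(s,270,190,90,65,443,320),np.zeros((320,157,3),np.uint8)])
cv2.imwrite("pics/c1.png",np.vstack([a,b]))
c=np.hstack([r(s,240,110,90,80,400,356),r(s,365,230,110,98,400,356)])
cv2.imwrite("pics/c2.png",c)
E
```

```text
(no output)
```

View pics/c1.png

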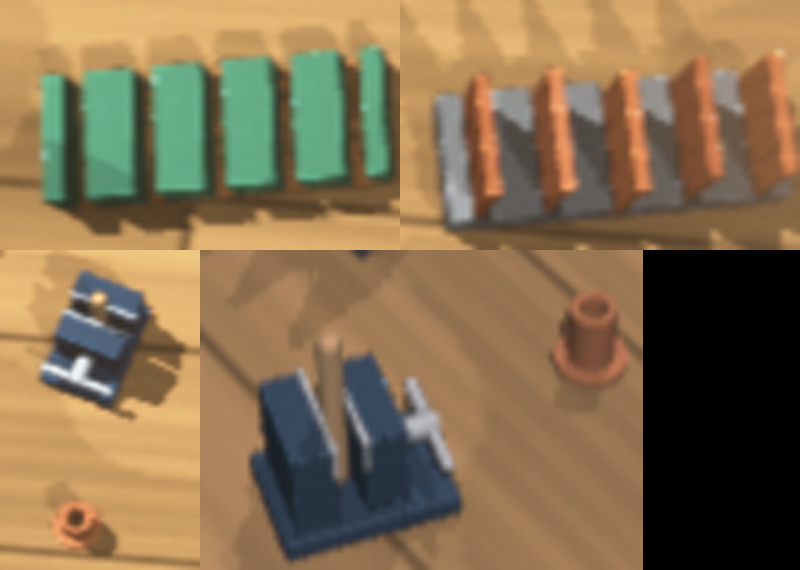

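View pics/c2.png

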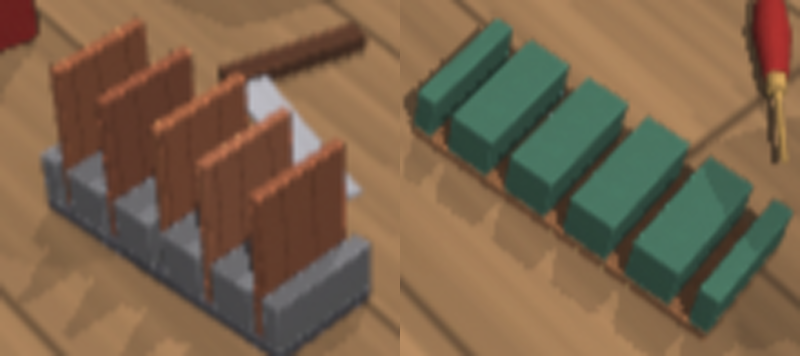

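```bash
cat > h.py <<'E'
import numpy as np, cv2
from scipy.spatial.transform import Rotation as R
from scipy.optimize import least_squares
from cell import manip
CI={n:manip.camera_info(n) for n in("top","scene","wrist")}
def proj(n,P,T=None):
    P=np.atleast_2d(P).astype(float); c=CI[n]
    if n=="wrist":
        q=(P-T[:3,3])@T[:3,:3]; rho=np.hypot(q[:,0],q[:,1]); k=np.arctan2(rho,q[:,2])/np.maximum(rho,1e-9)
        return np.c_[c["fx"]*k*q[:,0]+c["cx"],c["fy"]*k*q[:,1]+c["cy"]]
    q=(P-c["position"])@R.from_euler("xyz",c["rotation"]).as_matrix()
    return np.c_[c["fx"]*q[:,0]/q[:,2]+c["cx"],c["fy"]*q[:,1]/q[:,2]+c["cy"]]
def camT(s):
    T=np.eye(4);T[:3,:3]=R.from_euler("xyz",s["eef_rot"]).as_matrix();T[:3,3]=s["eef_pos"]
    return T@np.array(CI["wrist"]["T_tool_cam"])
def fit(obs,x0,pose=True,T=None):
    # obs: (cam, local point, pixel); x=[x,y,yaw] or [x,y]
    def res(x):
        out=[]
        for n,p,u in obs:
            a=x[2] if pose else 0; p=np.array(p,float)
            w=[x[0]+np.cos(a)*p[0]-np.sin(a)*p[1],x[1]+np.sin(a)*p[0]+np.cos(a)*p[1],p[2]]
            out+=list((proj(n,w,T)[0]-u))
        return np.array(out)
    r=least_squares(res,x0,loss="soft_l1"); return r.x,res(r.x).reshape(-1,2).round(1)
E
python3 - <<'E'
from h import *
t5=lambda ox,oy,px,py,k,sx=0,sy=0:((px-sx+.5)/k+ox-.5,(py-sy+.5)/k+oy-.5)
C=lambda x,y:t5(180,195,x,y,5); K=lambda x,y:t5(340,200,x,y,5,400)
SK=lambda x,y:t5(240,110,x,y,4.444); SC=lambda x,y:t5(365,230,x,y,3.636,400)
V=lambda x,y:t5(285,165,x,y,4,0,250); SV=lambda x,y:t5(270,190,x,y,4.922,200,250)
b=lambda sx,sy:(45*sx,118*sy,50)
o=[("top",b(1,1),C(42,74)),("top",b(-1,1),C(45,203)),("top",b(1,-1),C(382,47)),("top",b(-1,-1),C(389,177)),
("scene",b(-1,-1),SC(496,19)),("scene",b(1,-1),SC(415,88)),("scene",b(-1,1),SC(790,212)),("scene",b(1,1),SC(712,300))]
x,r=fit(o,[400,250,0]);print("carrier",x,r.tolist())
o=[("top",b(1,1),K(436,93)),("top",b(-1,1),K(449,225)),("scene",b(1,-1),SK(43,155)),("scene",b(-1,1),SK(368,242)),("scene",b(1,1),SK(279,303))]
F=[(53,68),(100,100),(154,130),(198,165),(253,198)];B=[(143,22),(190,50),(243,76),(289,112),(344,145)]
for i in range(5):
    y=-96+48*i; o+=[("scene",(40,y,130),SK(*F[i])),("scene",(-40,y,130),SK(*B[i]))]
x,r=fit(o,[400,-250,0]);print("rack",x,r.tolist())
x,r=fit([("top",(0,0,125),V(98,297)),("scene",(0,0,125),SV(331,337))],[450,0],0);print("dowel",x,r.tolist())
x,r=fit([("top",(0,0,44),V(76,522)),("scene",(0,0,44),SV(595,305))],[350,0],0);print("sleeve",x,r.tolist())
for n,u in(("top",(311,138)),("top",(279,162)),("top",(345,165))):
    print(fit([(n,(0,0,60 if u[1]<140 else 13),u)],[500,0],0)[0])
E
```

```text
carrier [4.82005226e+02 2.81158327e+02 1.55343366e-01] [[1.0, -0.8], [0.6, -1.0], [1.0, -0.5], [0.8, -1.0], [0.5, -1.3], [0.6, 0.1], [0.9, -0.4], [1.4, 0.6]]
rack [ 494.25211187 -269.28418333  -12.40685272] [[0.8, -0.7], [0.8, -1.1], [-0.3, -0.4], [1.2, 0.5], [-0.1, 1.9], [0.4, 0.6], [-0.0, -0.5], [0.5, 0.2], [0.1, -0.4], [-0.6, 0.5], [-0.7, 0.3], [1.0, -0.1], [0.4, -0.9], [0.5, -0.0], [-0.1, -1.3]]
dowel [634.97488775  -6.47314601] [[0.8, -0.0], [0.3, 0.5]]
sleeve [ 4.59559318e+02 -3.91288483e-01] [[0.6, -0.8], [0.9, -0.1]]
[796.80763462   3.25794928]
[713.39708975 114.17397339]
[ 720.91111854 -126.98185288]
```

Call:
servo_tool:
  rows:
    - [0, 0, 3, 32, -25, 0, 0.64]
    - [0, 0, 3, 32, -25, 0, 0.64]
    - [0, 0, 3, 32, -25, 0, 0.64]
    - [0, 0, 3, 32, -25, 0, 0.64]
    - [0, 0, 3, 32, -25, 0, 0.64]
    - [0, 0, 3, 32, -25, 0, 0.64]
    - [0, 0, 3, 32, -25, -10, 0.64]
    - [0, 0, 2, 32, -25, -15, 0.64]
    - [0, 0, 0, 32, -25, -20, 0.64]
    - [0, 0, 0, 32, -25, -20, 0.64]
    - [0, 0, 0, 0, 0, 0, 0.64]
    - [0, 0, 0, 0, 0, 0, 0.64]
  grip_force: 20

```text
clock: 1.6
eef_pos: [458.3, 282.5, 140.6]
eef_rot: [3.142, -0.0, -2.995]
wrist_force: [0.3, 0.3, 0.1]
finger_gap: 33.8
finger_force: 0.0
```

```bash
cat >> h.py <<'E'
def snap(tag):
    s=manip.read_state(); im=manip.camera("wrist")[:,:,::-1].copy(); T=camT(s)
    cv2.imwrite(f"pics/{tag}.png",im); np.save(f"pics/{tag}.npy",T)
    print(round(s["clock"],2),s["eef_pos"].round(1),s["eef_rot"].round(4),round(s["finger_gap"],1),s["wrist_force"].round(1)); return im,T
E
python3 - <<'E'
from h import *
im,T=snap("w1")
E
```

```text
1.6 [458.3 282.5 140.6] [ 3.1415e+00 -2.0000e-04 -2.9951e+00] 33.8 [0.3 0.3 0.1]
```

View pics/w1.png

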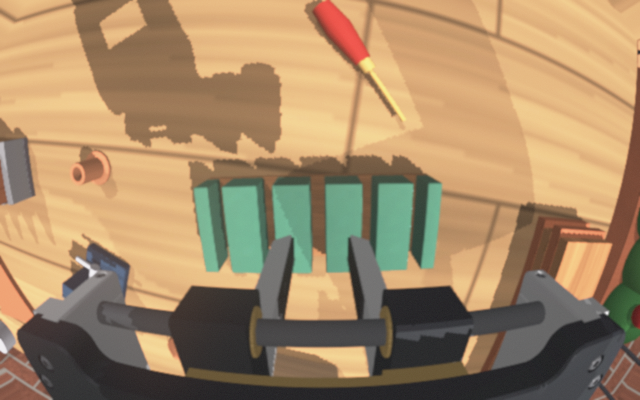

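```bash
python3 - <<'E'
import cv2
im=cv2.imread("pics/w1.png")
cv2.imwrite("pics/w1c.png",cv2.resize(im[168:280,187:447],None,fx=3,fy=3,interpolation=cv2.INTER_CUBIC))
E
```

```text
(no output)
```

View pics/w1c.png

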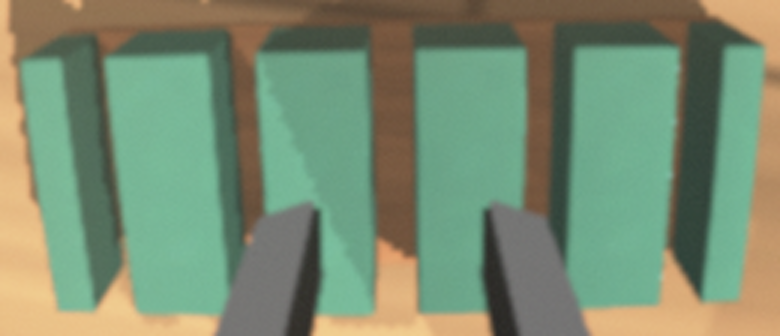

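```bash
python3 - <<'E'
from h import *
T=np.load("pics/w1.npy")
u=lambda x,y:((x+.5)/3+187-.5,(y+.5)/3+168-.5)
ys=[-118,-103,-89,-55,-41,-7,7,41,55,89,103,118]
A=[(22,60),(63,57),(107,56),(211,53),(258,51),(371,50),(416,49),(526,47),(573,46),(680,45),(727,45),(763,44)]
o=[("wrist",(-45,y,50),u(*a)) for y,a in zip(ys,A)]
o+=[("wrist",(45,y,50),u(*a)) for y,a in [(-118,(57,310)),(-103,(96,307)),(-89,(136,312)),(-7,(374,313)),(7,(419,313)),(89,(660,304)),(103,(704,300)),(118,(739,299))]]
x,r=fit(o,[482,281,.155],T=T);print(x,r.tolist())
E
```

```text
[4.81710780e+02 2.83882876e+02 1.64155995e-01] [[-0.8, -0.8], [-0.2, -0.3], [-1.0, -0.4], [-0.3, -0.4], [-0.8, -0.2], [-0.8, -0.6], [-0.2, -0.6], [1.0, -0.5], [0.6, -0.3], [0.7, -0.2], [-0.8, -0.2], [1.8, 0.1], [0.2, 0.5], [0.5, 2.0], [-0.0, 0.7], [0.9, 0.9], [-0.0, 0.7], [0.4, 0.7], [-1.3, 1.2], [0.5, 0.6]]
```

Call:
servo_tool:
  rows:
    - [0, 0, 0.9, 0, -50, 15, 0.64]
    - [0, 0, 0, 0, -50, 10, 0.64]
    - [0, 0, 0, 0, -50, 5, 0.64]
    - [0, 0, 0, 0, -50, 0, 0.64]
    - [0, 0, 0, 0, -50, 0, 0.64]
    - [0, 0, 0, 0, -50, 0, 0.64]
    - [0, 0, 0, 0, -50, 0, 0.64]
    - [0, 0, 0, 0, -50, 0, 0.64]
    - [0, 0, 0, 0, -50, 0, 0.64]
    - [0, 0, 0, 0, -50, 0, 0.64]
    - [0, 0, 0, 0, -50, 0, 0.64]
    - [0, 0, 0, 0, 0, 0, 0.64]
    - [0, 0, 0, 0, 0, 0, 0.64]

```text
clock: 3.28
eef_pos: [458.9, -266.7, 170.8]
eef_rot: [-3.141, 0.0, -2.978]
wrist_force: [-0.8, -0.3, -0.2]
finger_gap: 34.0
finger_force: 0.0
```

```bash
python3 - <<'E'
from h import *
im,T=snap("w2")
x=(494,-269,.1595)
c,s=np.cos(x[2]),np.sin(x[2])
P=[(x[0]+c*a-s*b,x[1]+s*a+c*b,z) for b in(-118,118) for a in(-45,45) for z in (50,130)]
p=proj("wrist",P,T); print(p.round())
x0,y0=np.maximum(p.min(0)-20,0).astype(int); x1,y1=np.minimum(p.max(0)+20,[640,400]).astype(int)
k=min(800/(x1-x0),600/(y1-y0)); print(x0,y0,x1,y1,k)
cv2.imwrite("pics/w2c.png",cv2.resize(im[y0:y1,x0:x1],None,fx=k,fy=k,interpolation=cv2.INTER_CUBIC))
E
```

```text
3.27 [ 458.9 -266.7  170.8] [-3.1415e+00  4.0000e-04 -2.9784e+00] 34.0 [-0.8 -0.3 -0.2]
[[201. 188.]
 [166. 211.]
 [210. 265.]
 [184. 304.]
 [427. 189.]
 [458. 212.]
 [418. 266.]
 [441. 306.]]
146 168 478 326 2.4096385542168677
```

View pics/w2c.png

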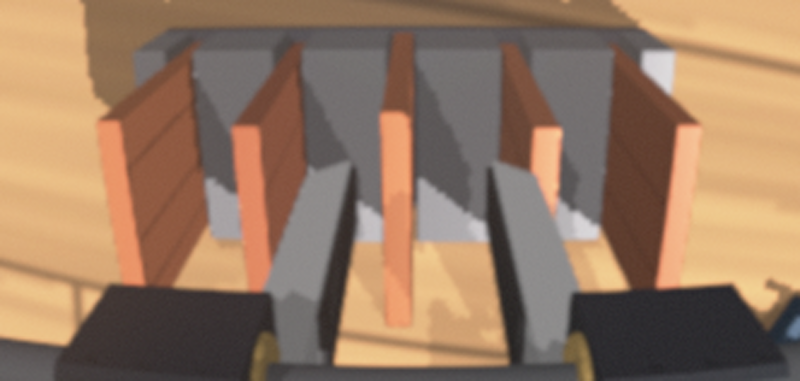

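```bash
python3 - <<'E'
from h import *
T=np.load("pics/w2.npy");k=2.4096
u=lambda x,y:((x+.5)/k+146-.5,(y+.5)/k+168-.5)
o=[("wrist",(-45,y,50),u(*a)) for y,a in [(-118,(136,51)),(-42,(303,51)),(-6,(388,50)),(6,(415,50)),(42,(500,49)),(54,(532,50)),(90,(613,50)),(102,(642,50)),(118,(672,50))]]
o+=[("wrist",(45,y,50),u(*a)) for y,a in[(-6,(383,241)),(6,(415,240)),(90,(598,240)),(-90,(212,237))]]
x,r=fit(o,[494,-269,.16],T=T);print("rack",x,r.tolist())
a=x[2];A=np.array([[np.cos(a),-np.sin(a)],[np.sin(a),np.cos(a)]])
for i,(l,rr,v) in enumerate([(98,121,122),(233,259,126),(381,411,113),(532,560,127),(677,699,126)]):
    def res(q):
        P=[np.r_[x[:2]+A@[q[0]-40,q[1]+s*4.5],130] for s in(-1,1)]
        return (proj("wrist",P,T)-[u(l,v),u(rr,v)]).ravel()
    q=least_squares(res,[0,-96+48*i]).x; print(i,q.round(1),(x[:2]+A@q).round(1),res(q).round(1))
E
```

```text
rack [ 4.94428405e+02 -2.69320506e+02  1.61856509e-01] [[-2.0, -0.2], [-1.0, -0.8], [-0.6, -0.4], [0.3, -0.4], [1.0, 0.1], [-0.5, -0.3], [0.5, 0.0], [-0.4, 0.1], [1.6, 0.3], [2.7, 0.7], [0.4, 1.2], [-0.1, 0.0], [-0.8, 0.6]]
0 [  0.3 -95.3] [ 510.1 -363.3] [-0.2 -0.1  0.2  0.1]
1 [  1.1 -47.6] [ 503.2 -316.1] [-0.3 -0.1  0.2  0.1]
2 [-3.4  0.4] [ 491.  -269.5] [ 0.2 -0.  -0.2  0. ]
3 [ 1.2 47.7] [ 488. -222.] [ 0.  0. -0. -0.]
4 [ 1.3 95.6] [ 480.3 -174.8] [-0.7  0.1  0.7 -0.1]
```

Call:
servo_tool:
  rows:
    - [0, 0, 0, 10, 46, 0, 0.64]
    - [0, 0, 0, 11, 46, 0, 0.64]
    - [0, 0, 0, 0, 0, -10, 0.64]
    - [0, 0, 0, 0, 0, -16, 0.64]
    - [0, 0, 0, 0, 0, -25, 0.64]
    - [0, 0, 0, 0, 0, -25, 0.64]
    - [0, 0, 0, 0, 0, 0, 0.64]
    - [0, 0, 0, 0, 0, 0, 1]
    - [0, 0, 0, 0, 0, 0, 1]
    - [0, 0, 0, 0, 0, 0, 1]
    - [0, 0, 0, 0, 0, 0, 1]
  grip_force: 20

```text
clock: 4.7
eef_pos: [479.9, -175.8, 95.0]
eef_rot: [-3.141, 0.001, -2.979]
wrist_force: [-1.4, 0.2, 4.6]
finger_gap: 9.1
finger_force: 20.0
```

Call:
servo_tool:
  rows:
    - [0, 0, 0, 0, 0, 10, 1]
    - [0, 0, 0, 0, 0, 20, 1]
    - [0, 0, 0, 0, 0, 35, 1]
    - [0, 0, 0, 0, 0, 35, 1]
    - [0, 0, 0, 0, 0, 35, 1]
    - [0, 0, 0, -1, 30, 0, 1]
    - [0, 0, 0, -1, 50, 0, 1]
    - [0, 0, 0, -1, 50, 0, 1]
    - [0, 0, 0, -1, 50, 0, 1]
    - [0, 0, 0, -1, 50, 0, 1]
    - [0, 0, 0, -1, 50, 0, 1]
    - [0, 0, 0, -1, 50, 0, 1]
    - [0, 0, 0, -1, 50, 0, 1]
    - [0, 0, 0, -1, 50, 0, 1]
    - [0, 0, 0, -1, 50, 0, 1]
    - [0, 0, 0, -2, 50, 0, 1]
    - [0, 0, 0, -1, 23, 0, 1]
    - [0, 0, 0, 0, 0, -40, 1]
    - [0, 0, 0, 0, 0, -40, 1]
    - [0, 0, 0, 0, 0, 0, 1]

```text
clock: 7.2
eef_pos: [465.6, 376.5, 147.5]
eef_rot: [-3.139, -0.004, -2.979]
wrist_force: [0.0, 0.4, -0.2]
finger_gap: 8.5
finger_force: 20.0
```

```bash
python3 - <<'E'
from h import *
im,T=snap("w3")
cv2.imwrite("pics/w3c.png",cv2.resize(im[150:320,180:420],None,fx=3,fy=3,interpolation=cv2.INTER_CUBIC))
E
```

```text
7.2 [465.6 376.5 147.5] [-3.1394 -0.0044 -2.9792] 8.5 [ 0.   0.4 -0.2]
```

View pics/w3c.png

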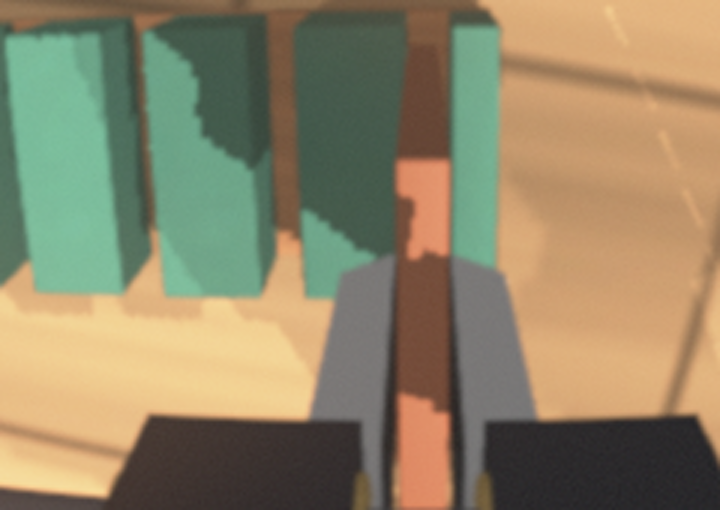

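Call:
servo_tool:
  rows:
    - [0, 0, 0, 0, 2, 0, 1]
    - [0, 0, 0, 0, 0, 0, 1]
    - [0, 0, 0, 0, 0, -12, 1]
    - [0, 0, 0, 0, 0, -8, 1]
    - [0, 0, 0, 0, 0, -8, 1]
    - [0, 0, 0, 0, 0, -8, 1]
    - [0, 0, 0, 0, 0, 0, 1]

```text
clock: 8.12
eef_pos: [466.4, 379.0, 112.7]
eef_rot: [-3.141, -0.001, -2.979]
wrist_force: [0.1, -0.3, -0.8]
finger_gap: 8.8
finger_force: 20.0
```

Call:
servo_tool:
  rows:
    - [0, 0, 0, 0, 0, -8, 1]
    - [0, 0, 0, 0, 0, -6, 1]
    - [0, 0, 0, 0, 0, -3, 1]
    - [0, 0, 0, 0, 0, 0, 1]
    - [0, 0, 0, 0, 0, 0, 0.64]
    - [0, 0, 0, 0, 0, 0, 0.64]
    - [0, 0, 0, 0, 0, 0, 0.64]

```text
clock: 9.0
eef_pos: [466.7, 379.3, 96.6]
eef_rot: [3.141, 0.0, -2.979]
wrist_force: [0.7, 0.6, -0.3]
finger_gap: 32.9
finger_force: 0.0
```

Call:
servo_tool:
  rows:
    - [0, 0, 0, 0, 0, 20, 0.64]
    - [0, 0, 0, 0, 0, 30, 0.64]
    - [0, 0, 0, 0, 0, 30, 0.64]
    - [0, 0, 0, 1, -27, 0, 0.64]
    - [0, 0, 0, 2, -50, 0, 0.64]
    - [0, 0, 0, 2, -50, 0, 0.64]
    - [0, 0, 0, 2, -50, 0, 0.64]
    - [0, 0, 0, 2, -50, 0, 0.64]
    - [0, 0, 0, 2, -50, 0, 0.64]
    - [0, 0, 0, 2, -50, 0, 0.64]
    - [0, 0, 0, 2, -50, 0, 0.64]
    - [0, 0, 0, 2, -50, 0, 0.64]
    - [0, 0, 0, 2, -50, 0, 0.64]
    - [0, 0, 0, 2, -50, 0, 0.64]
    - [0, 0, 0, 0, -50, 0, 0.64]
    - [0, 0, 0, 0, -25, 0, 0.64]
    - [0, 0, 0, 0, 0, 0, 0.64]

```text
clock: 11.12
eef_pos: [487.4, -223.9, 176.3]
eef_rot: [3.142, -0.0, -2.981]
wrist_force: [0.2, 0.6, -0.4]
finger_gap: 33.5
finger_force: 0.0
```

Call:
servo_tool:
  rows:
    - [0, 0, 0, 0.5, 1, -15, 0.64]
    - [0, 0, 0, 0, 0, -26, 0.64]
    - [0, 0, 0, 0, 0, -30, 0.64]
    - [0, 0, 0, 0, 0, -10, 0.64]
    - [0, 0, 0, 0, 0, 0, 0.64]
    - [0, 0, 0, 0, 0, 0, 1]
    - [0, 0, 0, 0, 0, 0, 1]
    - [0, 0, 0, 0, 0, 0, 1]
    - [0, 0, 0, 0, 0, 0, 1]

```text
clock: 12.25
eef_pos: [488.4, -221.9, 96.0]
eef_rot: [-3.141, 0.001, -2.979]
wrist_force: [-0.6, 0.1, 5.3]
finger_gap: 8.7
finger_force: 20.0
```

Call:
servo_tool:
  rows:
    - [0, 0, 0, 0, 0, 10, 1]
    - [0, 0, 0, 0, 0, 20, 1]
    - [0, 0, 0, 0, 0, 35, 1]
    - [0, 0, 0, 0, 0, 35, 1]
    - [0, 0, 0, 0, 0, 35, 1]
    - [0, 0, 0, -1, 30, 0, 1]
    - [0, 0, 0, -1, 50, 0, 1]
    - [0, 0, 0, -1, 50, 0, 1]
    - [0, 0, 0, -1, 50, 0, 1]
    - [0, 0, 0, -1, 50, 0, 1]
    - [0, 0, 0, -1, 50, 0, 1]
    - [0, 0, 0, -1, 50, 0, 1]
    - [0, 0, 0, -1, 50, 0, 1]
    - [0, 0, 0, -1, 50, 0, 1]
    - [0, 0, 0, -1, 50, 0, 1]
    - [0, 0, 0, -2, 50, 0, 1]
    - [0, 0, 0, -1, 23, 0, 1]
    - [0, 0, 0, 0, 0, -40, 1]
    - [0, 0, 0, 0, 0, -40, 1]
    - [0, 0, 0, 0, 0, 0, 1]

```text
clock: 14.75
eef_pos: [474.3, 330.1, 148.5]
eef_rot: [-3.14, -0.005, -2.98]
wrist_force: [-0.4, 0.4, -0.8]
finger_gap: 9.0
finger_force: 20.0
```

Call:
servo_tool:
  rows:
    - [0, 0, 0, 0, 0, 0, 1]

```text
clock: 14.88
eef_pos: [475.9, 331.3, 152.4]
eef_rot: [3.141, 0.002, -2.98]
wrist_force: [0.6, 0.1, 0.1]
finger_gap: 8.6
finger_force: 20.0
```

Call:
servo_tool:
  rows:
    - [0, 0, 0, -1, 0, 0, 1]
    - [0, 0, 0, 0, 0, -12, 1]
    - [0, 0, 0, 0, 0, -8, 1]
    - [0, 0, 0, 0, 0, -8, 1]
    - [0, 0, 0, 0, 0, -8, 1]
    - [0, 0, 0, 0, 0, 0, 1]

```text
clock: 15.62
eef_pos: [473.9, 331.1, 113.7]
eef_rot: [-3.141, -0.001, -2.979]
wrist_force: [-0.6, -0.2, 0.1]
finger_gap: 8.8
finger_force: 20.0
```

Call:
servo_tool:
  rows:
    - [0, 0, 0, 0, 0, -8, 1]
    - [0, 0, 0, 0, 0, -6, 1]
    - [0, 0, 0, 0, 0, -3, 1]
    - [0, 0, 0, 0, 0, 0, 1]
    - [0, 0, 0, 0, 0, 0, 0.64]
    - [0, 0, 0, 0, 0, 0, 0.64]
    - [0, 0, 0, 0, 0, 0, 0.64]

```text
clock: 16.5
eef_pos: [474.2, 331.3, 97.6]
eef_rot: [3.141, 0.0, -2.979]
wrist_force: [-0.1, -0.3, -0.1]
finger_gap: 33.0
finger_force: 0.0
```

Call:
servo_tool:
  rows:
    - [0, 0, 0, 0, 0, 20, 0.64]
    - [0, 0, 0, 0, 0, 30, 0.64]
    - [0, 0, 0, 0, 0, 30, 0.64]
    - [0, 0, 0, 0, -26, 0, 0.64]
    - [0, 0, 0, 2, -50, 0, 0.64]
    - [0, 0, 0, 2, -50, 0, 0.64]
    - [0, 0, 0, 2, -50, 0, 0.64]
    - [0, 0, 0, 2, -50, 0, 0.64]
    - [0, 0, 0, 2, -50, 0, 0.64]
    - [0, 0, 0, 2, -50, 0, 0.64]
    - [0, 0, 0, 2, -50, 0, 0.64]
    - [0, 0, 0, 2, -50, 0, 0.64]
    - [0, 0, 0, 1, -50, 0, 0.64]
    - [0, 0, 0, 0, -50, 0, 0.64]
    - [0, 0, 0, 0, -50, 0, 0.64]
    - [0, 0, 0, 0, -25, 0, 0.64]
    - [0, 0, 0, 0, 0, 0, 0.64]
    - [0, 0, 0, 0, 0, 0, 0.64]

```text
clock: 18.75
eef_pos: [491.2, -269.0, 177.4]
eef_rot: [3.141, -0.0, -2.979]
wrist_force: [-0.1, 0.8, 0.0]
finger_gap: 34.0
finger_force: 0.0
```

Call:
servo_tool:
  rows:
    - [0, 0, 0, 0, -0.5, -16, 0.64]
    - [0, 0, 0, 0, 0, -26, 0.64]
    - [0, 0, 0, 0, 0, -30, 0.64]
    - [0, 0, 0, 0, 0, -10, 0.64]
    - [0, 0, 0, 0, 0, 0, 0.64]
    - [0, 0, 0, 0, 0, 0, 1]
    - [0, 0, 0, 0, 0, 0, 1]
    - [0, 0, 0, 0, 0, 0, 1]
    - [0, 0, 0, 0, 0, 0, 1]

```text
clock: 19.88
eef_pos: [491.3, -270.4, 96.0]
eef_rot: [-3.141, 0.001, -2.979]
wrist_force: [-0.3, -0.4, 4.4]
finger_gap: 8.8
finger_force: 20.0
```

Call:
servo_tool:
  rows:
    - [0, 0, 0, 0, 0, 10, 1]
    - [0, 0, 0, 0, 0, 20, 1]
    - [0, 0, 0, 0, 0, 35, 1]
    - [0, 0, 0, 0, 0, 35, 1]
    - [0, 0, 0, 0, 0, 35, 1]
    - [0, 0, 0, -1, 30, 0, 1]
    - [0, 0, 0, -1, 50, 0, 1]
    - [0, 0, 0, -1, 50, 0, 1]
    - [0, 0, 0, -1, 50, 0, 1]
    - [0, 0, 0, -1, 50, 0, 1]
    - [0, 0, 0, -1, 50, 0, 1]
    - [0, 0, 0, -1, 50, 0, 1]
    - [0, 0, 0, -1, 50, 0, 1]
    - [0, 0, 0, -1, 50, 0, 1]
    - [0, 0, 0, -1, 50, 0, 1]
    - [0, 0, 0, 0, 50, 0, 1]
    - [0, 0, 0, 0, 24, 0, 1]
    - [0, 0, 0, 0, 0, -40, 1]
    - [0, 0, 0, 0, 0, -40, 1]
    - [0, 0, 0, 0, 0, 0, 1]

```text
clock: 22.38
eef_pos: [480.0, 283.2, 148.7]
eef_rot: [-3.14, -0.005, -2.979]
wrist_force: [-0.5, -0.7, 0.0]
finger_gap: 8.9
finger_force: 20.0
```

Call:
servo_tool:
  rows:
    - [0, 0, 0, 0, 0, 0, 1]
    - [0, 0, 0, 0, 0, 0, 1]

```text
clock: 22.62
eef_pos: [481.8, 284.0, 152.4]
eef_rot: [3.141, 0.003, -2.979]
wrist_force: [-0.2, 0.0, -0.2]
finger_gap: 8.9
finger_force: 20.0
```

Call:
servo_tool:
  rows:
    - [0, 0, 0, 0, 0, -12, 1]
    - [0, 0, 0, 0, 0, -8, 1]
    - [0, 0, 0, 0, 0, -8, 1]
    - [0, 0, 0, 0, 0, -8, 1]
    - [0, 0, 0, 0, 0, 0, 1]

```text
clock: 23.25
eef_pos: [480.9, 283.6, 113.7]
eef_rot: [-3.141, -0.001, -2.979]
wrist_force: [0.2, -0.8, -0.2]
finger_gap: 8.9
finger_force: 20.0
```

Call:
servo_tool:
  rows:
    - [0, 0, 0, 0, 0, -8, 1]
    - [0, 0, 0, 0, 0, -6, 1]
    - [0, 0, 0, 0, 0, -3, 1]
    - [0, 0, 0, 0, 0, 0, 1]
    - [0, 0, 0, 0, 0, 0, 0.64]
    - [0, 0, 0, 0, 0, 0, 0.64]
    - [0, 0, 0, 0, 0, 0, 0.64]

```text
clock: 24.12
eef_pos: [481.2, 283.8, 97.6]
eef_rot: [3.142, 0.0, -2.979]
wrist_force: [0.0, -0.4, -0.5]
finger_gap: 32.6
finger_force: 0.0
```

Call:
servo_tool:
  rows:
    - [0, 0, 0, 0, 0, 20, 0.64]
    - [0, 0, 0, 0, 0, 30, 0.64]
    - [0, 0, 0, 0, 0, 30, 0.64]
    - [0, 0, 0, 0, -26, 0, 0.64]
    - [0, 0, 0, 2, -50, 0, 0.64]
    - [0, 0, 0, 2, -50, 0, 0.64]
    - [0, 0, 0, 2, -50, 0, 0.64]
    - [0, 0, 0, 2, -50, 0, 0.64]
    - [0, 0, 0, 2, -50, 0, 0.64]
    - [0, 0, 0, 2, -50, 0, 0.64]
    - [0, 0, 0, 2, -50, 0, 0.64]
    - [0, 0, 0, 2, -50, 0, 0.64]
    - [0, 0, 0, 2, -50, 0, 0.64]
    - [0, 0, 0, 2, -50, 0, 0.64]
    - [0, 0, 0, 2, -50, 0, 0.64]
    - [0, 0, 0, 0, -24, 0, 0.64]
    - [0, 0, 0, 0, 0, 0, 0.64]
    - [0, 0, 0, 0, 0, 0, 0.64]

```text
clock: 26.38
eef_pos: [503.2, -315.5, 177.5]
eef_rot: [3.141, -0.0, -2.979]
wrist_force: [-0.3, -0.2, -0.4]
finger_gap: 33.9
finger_force: 0.0
```

Call:
servo_tool:
  rows:
    - [0, 0, 0, 0, -0.8, -16, 0.64]
    - [0, 0, 0, 0, 0, -26, 0.64]
    - [0, 0, 0, 0, 0, -30, 0.64]
    - [0, 0, 0, 0, 0, -10, 0.64]
    - [0, 0, 0, 0, 0, 0, 0.64]
    - [0, 0, 0, 0, 0, 0, 1]
    - [0, 0, 0, 0, 0, 0, 1]
    - [0, 0, 0, 0, 0, 0, 1]
    - [0, 0, 0, 0, 0, 0, 1]

```text
clock: 27.5
eef_pos: [503.3, -317.3, 96.0]
eef_rot: [-3.141, 0.001, -2.979]
wrist_force: [-0.2, -0.1, 4.1]
finger_gap: 9.1
finger_force: 20.0
```

Call:
servo_tool:
  rows:
    - [0, 0, 0, 0, 0, 10, 1]
    - [0, 0, 0, 0, 0, 20, 1]
    - [0, 0, 0, 0, 0, 35, 1]
    - [0, 0, 0, 0, 0, 35, 1]
    - [0, 0, 0, 0, 0, 35, 1]
    - [0, 0, 0, -1, 30, 0, 1]
    - [0, 0, 0, -1, 50, 0, 1]
    - [0, 0, 0, -1, 50, 0, 1]
    - [0, 0, 0, -1, 50, 0, 1]
    - [0, 0, 0, -1, 50, 0, 1]
    - [0, 0, 0, -2, 50, 0, 1]
    - [0, 0, 0, -2, 50, 0, 1]
    - [0, 0, 0, -2, 50, 0, 1]
    - [0, 0, 0, -1, 50, 0, 1]
    - [0, 0, 0, -1, 50, 0, 1]
    - [0, 0, 0, -1, 50, 0, 1]
    - [0, 0, 0, 0, 24, 0, 1]
    - [0, 0, 0, 0, 0, -40, 1]
    - [0, 0, 0, 0, 0, -40, 1]
    - [0, 0, 0, 0, 0, 0, 1]

```text
clock: 30.0
eef_pos: [488.0, 236.5, 148.8]
eef_rot: [-3.141, -0.005, -2.979]
wrist_force: [0.8, -0.1, 0.0]
finger_gap: 8.8
finger_force: 20.0
```

Call:
servo_tool:
  rows:
    - [0, 0, 0, 0, 0, 0, 1]
    - [0, 0, 0, 0, 0, 0, 1]

```text
clock: 30.25
eef_pos: [489.8, 237.2, 152.4]
eef_rot: [3.141, 0.003, -2.979]
wrist_force: [-0.3, -0.9, 0.1]
finger_gap: 9.1
finger_force: 20.0
```

Call:
servo_tool:
  rows:
    - [0, 0, 0, 0, -0.7, -12, 1]
    - [0, 0, 0, 0, 0, -8, 1]
    - [0, 0, 0, 0, 0, -8, 1]
    - [0, 0, 0, 0, 0, -8, 1]
    - [0, 0, 0, 0, 0, 0, 1]

```text
clock: 30.88
eef_pos: [488.8, 236.1, 113.7]
eef_rot: [-3.141, -0.001, -2.979]
wrist_force: [-0.2, 0.0, -0.4]
finger_gap: 8.6
finger_force: 20.0
```

Call:
servo_tool:
  rows:
    - [0, 0, 0, 0, 0, -8, 1]
    - [0, 0, 0, 0, 0, -6, 1]
    - [0, 0, 0, 0, 0, -3, 1]
    - [0, 0, 0, 0, 0, 0, 1]
    - [0, 0, 0, 0, 0, 0, 0.64]
    - [0, 0, 0, 0, 0, 0, 0.64]
    - [0, 0, 0, 0, 0, 0, 0.64]

```text
clock: 31.75
eef_pos: [489.2, 236.2, 97.6]
eef_rot: [3.142, 0.0, -2.979]
wrist_force: [0.3, 0.4, 0.2]
finger_gap: 32.7
finger_force: 0.0
```

Call:
servo_tool:
  rows:
    - [0, 0, 0, 0, 0, 20, 0.64]
    - [0, 0, 0, 0, 0, 30, 0.64]
    - [0, 0, 0, 0, 0, 30, 0.64]
    - [0, 0, 0, 0, -26, 0, 0.64]
    - [0, 0, 0, 2, -50, 0, 0.64]
    - [0, 0, 0, 2, -50, 0, 0.64]
    - [0, 0, 0, 2, -50, 0, 0.64]
    - [0, 0, 0, 2, -50, 0, 0.64]
    - [0, 0, 0, 2, -50, 0, 0.64]
    - [0, 0, 0, 2, -50, 0, 0.64]
    - [0, 0, 0, 2, -50, 0, 0.64]
    - [0, 0, 0, 2, -50, 0, 0.64]
    - [0, 0, 0, 2, -50, 0, 0.64]
    - [0, 0, 0, 2, -50, 0, 0.64]
    - [0, 0, 0, 1, -50, 0, 0.64]
    - [0, 0, 0, 0, -24, 0, 0.64]
    - [0, 0, 0, 0, 0, 0, 0.64]
    - [0, 0, 0, 0, 0, 0, 0.64]

```text
clock: 34.0
eef_pos: [510.2, -362.9, 177.4]
eef_rot: [3.141, -0.0, -2.979]
wrist_force: [0.2, 0.5, -0.4]
finger_gap: 33.7
finger_force: 0.0
```

Call:
servo_tool:
  rows:
    - [0, 0, 0, 0, 0, -16, 0.64]
    - [0, 0, 0, 0, 0, -26, 0.64]
    - [0, 0, 0, 0, 0, -30, 0.64]
    - [0, 0, 0, 0, 0, -10, 0.64]
    - [0, 0, 0, 0, 0, 0, 0.64]
    - [0, 0, 0, 0, 0, 0, 1]
    - [0, 0, 0, 0, 0, 0, 1]
    - [0, 0, 0, 0, 0, 0, 1]
    - [0, 0, 0, 0, 0, 0, 1]

```text
clock: 35.12
eef_pos: [510.3, -363.9, 96.1]
eef_rot: [-3.141, 0.001, -2.979]
wrist_force: [-0.8, 0.8, 4.4]
finger_gap: 8.8
finger_force: 20.0
```

Call:
servo_tool:
  rows:
    - [0, 0, 0, 0, 0, 10, 1]
    - [0, 0, 0, 0, 0, 20, 1]
    - [0, 0, 0, 0, 0, 35, 1]
    - [0, 0, 0, 0, 0, 35, 1]
    - [0, 0, 0, 0, 0, 35, 1]
    - [0, 0, 0, -1, 29, 0, 1]
    - [0, 0, 0, -1, 50, 0, 1]
    - [0, 0, 0, -1, 50, 0, 1]
    - [0, 0, 0, -1, 50, 0, 1]
    - [0, 0, 0, -1, 50, 0, 1]
    - [0, 0, 0, -2, 50, 0, 1]
    - [0, 0, 0, -2, 50, 0, 1]
    - [0, 0, 0, -1, 50, 0, 1]
    - [0, 0, 0, -1, 50, 0, 1]
    - [0, 0, 0, -1, 50, 0, 1]
    - [0, 0, 0, -1, 50, 0, 1]
    - [0, 0, 0, 0, 24, 0, 1]
    - [0, 0, 0, 0, 0, -40, 1]
    - [0, 0, 0, 0, 0, -40, 1]
    - [0, 0, 0, 0, 0, 0, 1]

```text
clock: 37.62
eef_pos: [496.0, 188.9, 148.9]
eef_rot: [-3.141, -0.004, -2.979]
wrist_force: [0.6, 0.6, 0.2]
finger_gap: 9.1
finger_force: 20.0
```

Call:
servo_tool:
  rows:
    - [0, 0, 0, 0, 0, 0, 1]
    - [0, 0, 0, 0, 0, 0, 1]

```text
clock: 37.88
eef_pos: [497.9, 189.4, 152.3]
eef_rot: [3.141, 0.003, -2.979]
wrist_force: [0.2, -0.3, 0.6]
finger_gap: 8.7
finger_force: 20.0
```

Call:
servo_tool:
  rows:
    - [0, 0, 0, 0, -0.4, -12, 1]
    - [0, 0, 0, 0, 0, -8, 1]
    - [0, 0, 0, 0, 0, -8, 1]
    - [0, 0, 0, 0, 0, -8, 1]
    - [0, 0, 0, 0, 0, 0, 1]

```text
clock: 38.5
eef_pos: [496.8, 188.8, 113.7]
eef_rot: [-3.141, -0.001, -2.979]
wrist_force: [0.4, 0.7, -0.2]
finger_gap: 8.8
finger_force: 20.0
```

Call:
servo_tool:
  rows:
    - [0, 0, 0, 0, 0, -8, 1]
    - [0, 0, 0, 0, 0, -6, 1]
    - [0, 0, 0, 0, 0, -3, 1]
    - [0, 0, 0, 0, 0, 0, 1]
    - [0, 0, 0, 0, 0, 0, 0.64]
    - [0, 0, 0, 0, 0, 0, 0.64]
    - [0, 0, 0, 0, 0, 0, 0.64]

```text
clock: 39.38
eef_pos: [497.2, 188.9, 97.6]
eef_rot: [3.142, 0.0, -2.979]
wrist_force: [0.1, 0.8, -0.2]
finger_gap: 33.1
finger_force: 0.0
```

Call:
servo_tool:
  rows:
    - [0, 0, 0, 0, 0, 20, 0.64]
    - [0, 0, 0, 0, 0, 30, 0.64]
    - [0, 0, 0, 0, 0, 30, 0.64]
    - [0, 0, 0, -11, -32, 0, 0.64]
    - [0, 0, 0, -11, -32, 0, 0.5]
    - [0, 0, 0, -11, -32, 0, 0.4]
    - [0, 0, 0, -11, -32, 0, 0.4]
    - [0, 0, 0, -11, -32, 0, 0.4]
    - [0, 0, 0, -12, -29, -20, 0.4]
    - [0, 0, 0, 0, 0, 0, 0.4]
    - [0, 0, 0, 0, 0, 0, 0.4]
    - [0, 0, 0, 0, 0, 0, 0.4]

```text
clock: 40.88
eef_pos: [430.6, 0.4, 157.9]
eef_rot: [-3.141, 0.001, -2.978]
wrist_force: [0.1, 0.8, 0.6]
finger_gap: 56.4
finger_force: 0.0
```

```bash
python3 - <<'E'
from h import *
im,T=snap("w4")
t=manip.camera("top")[:,:,::-1]; cv2.imwrite("pics/t4.png",t)
a=cv2.resize(im[100:400,120:520],(800,600))
cv2.imwrite("pics/w4c.png",a)
E
```

```text
40.88 [4.306e+02 4.000e-01 1.579e+02] [-3.1414e+00  8.0000e-04 -2.9783e+00] 56.4 [0.1 0.8 0.6]
```

View pics/w4c.png

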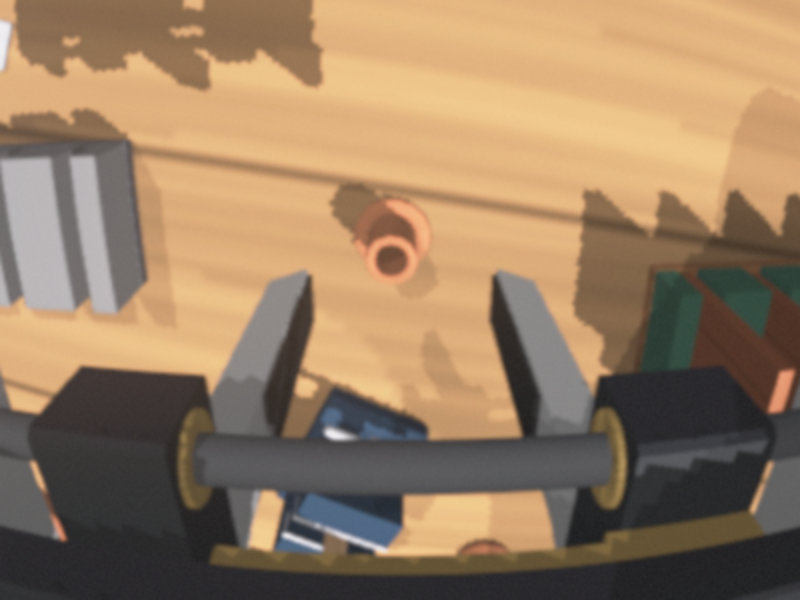

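```bash
python3 - <<'E'
from h import *
T=np.load("pics/w4.npy"); u=lambda x,y:((x+.5)/2+120-.5,(y+.5)/2+100-.5)
print(fit([("wrist",(0,0,44),u(391,259))],[459,0],0,T)[0],fit([("wrist",(0,0,6),u(393,232))],[459,0],0,T)[0])
s=manip.read_state();print(s["joints"].round(2))
E
```

```text
[4.62022504e+02 1.49873548e-01] [4.60190028e+02 4.10444583e-01]
[-0.08  0.08  1.9   0.    1.16 -1.82]
```

Call:
servo_tool:
  rows:
    - [0, 0, 0, 16, -0.5, -20, 0.4]
    - [0, 0, 0, 15, 0, -30, 0.4]
    - [0, 0, 0, 0, 0, -30, 0.4]
    - [0, 0, 0, 0, 0, -30, 0.4]
    - [0, 0, 0, 0, 0, -20, 0.4]
    - [0, 0, 0, 0, 0, -16, 0.4]
    - [0, 0, 0, 0, 0, 0, 0.4]
    - [0, 0, 0, 0, 0, 0, 0.4]
  grip_force: 5

```text
clock: 41.98
eef_pos: [461.6, -0.6, 12.1]
eef_rot: [-3.141, 0.001, -2.979]
wrist_force: [0.3, 0.4, 0.4]
finger_gap: 56.1
finger_force: 0.0
```

Call:
servo_tool:
  rows:
    - [0, 0, 0, 0, 0, 0, 0.9]
    - [0, 0, 0, 0, 0, 0, 0.9]
    - [0, 0, 0, 0, 0, 0, 0.9]
    - [0, 0, 0, 0, 0, 0, 0.9]
    - [0, 0, 0, 0, 0, 0, 0.9]
    - [0, 0, 0, 0, 0, 0, 0.9]
  grip_force: 5

```text
clock: 42.72
eef_pos: [461.2, -0.7, 11.6]
eef_rot: [-3.142, 0.0, -2.979]
wrist_force: [-1.0, -0.7, 4.2]
finger_gap: 26.9
finger_force: 5.0
```

Call:
servo_tool:
  rows:
    - [0, 0, 0, 0, 0, 0, 0.45]
    - [0, 0, 0, 0, 0, 0, 0.45]
    - [0, 0, 0, 0, 0, 0, 0.45]
    - [0, 0, -9, 0, 0, 0, 0.45]
    - [0, 0, -9, 0, 0, 0, 0.45]
    - [0, 0, -9, 0, 0, 0, 0.45]
    - [0, 0, -9, 0, 0, 0, 0.45]
    - [0, 0, -9, 0, 0, 0, 0.45]
    - [0, 0, -9, 0, 0, 0, 0.45]
    - [0, 0, -9, 0, 0, 0, 0.45]
    - [0, 0, -9, 0, 0, 0, 0.45]
    - [0, 0, -9, 0, 0, 0, 0.45]
    - [0, 0, -9, 0, 0, 0, 0.45]
    - [0, 0, 0, 0, 0, 0, 0.45]
    - [0, 0, 0, 0, 0, 0, 0.45]

```text
clock: 44.6
eef_pos: [461.1, -0.7, 11.4]
eef_rot: [-3.141, -0.0, 1.737]
wrist_force: [-0.5, 0.7, -0.6]
finger_gap: 51.6
finger_force: 0.0
```

Call:
servo_tool:
  rows:
    - [0, 0, 0, 0, 0, 0, 0.9]
    - [0, 0, 0, 0, 0, 0, 0.9]
    - [0, 0, 0, 0, 0, 0, 0.9]
    - [0, 0, 0, 0, 0, 0, 0.9]
    - [0, 0, 0, 0, 0, 0, 0.9]
    - [0, 0, 0, 0, 0, 0, 0.9]
  grip_force: 25

```text
clock: 45.35
eef_pos: [461.2, -0.7, 11.4]
eef_rot: [3.142, 0.0, 1.733]
wrist_force: [0.7, -0.5, -0.1]
finger_gap: 26.7
finger_force: 25.0
```

Call:
servo_tool:
  rows:
    - [0, 0, 0, 0, 0, 10, 0.9]
    - [0, 0, 0, 0, 0, 25, 0.9]
    - [0, 0, 0, 0, 0, 35, 0.9]
    - [0, 0, 0, 0, 0, 35, 0.9]
    - [0, 0, 0, 0, 0, 35, 0.9]
    - [0, 0, 0, 0, 0, 25, 0.9]
    - [0, 0, 0, 24, -10, 0, 0.9]
    - [0, 0, 0, 30, -10, 0, 0.9]
    - [0, 0, 0, 30, -10, 0, 0.9]
    - [0, 0, 0, 30, -10, 0, 0.9]
    - [0, 0, 0, 30, -10, 0, 0.9]
    - [0, 0, 0, 30, -10, 0, 0.9]
    - [0, 0, 0, 0, 0, 0, 0.9]
    - [0, 0, 0, 0, 0, 0, 0.9]
    - [0, 0, 0, 0, 0, 0, 0.9]
    - [0, 0, 0, 0, 0, 0, 0.9]

```text
clock: 47.35
eef_pos: [634.8, -60.5, 176.9]
eef_rot: [3.141, 0.0, 1.733]
wrist_force: [-0.3, 0.1, -2.0]
finger_gap: 26.3
finger_force: 25.0
```

```bash
python3 - <<'E'
from h import *
im,T=snap("w5")
p=proj("wrist",[[635,-6.5,125],[635,-6.5,75]],T); print(p.round(1))
e=manip.read_state()["eef_pos"]; print(proj("wrist",[e+[0,0,-11.4+44],e+[0,0,-11.4]],T).round(1))
x0,y0=300-80,p[0,1].astype(int)-60
x0=int(p[0,0])-100; print(x0,y0)
cv2.imwrite("pics/w5c.png",cv2.resize(im[y0:y0+150,x0:x0+200],None,fx=4,fy=4,interpolation=cv2.INTER_CUBIC))
E
```

```text
47.35 [634.8 -60.5 176.9] [3.1412e+00 1.0000e-04 1.7333e+00] 26.3 [-0.3  0.1 -2. ]
[[331.9 154. ]
 [329.9 147.4]]
[[320.2 272.9]
 [320.2 241.2]]
231 94
```

View pics/w5c.png

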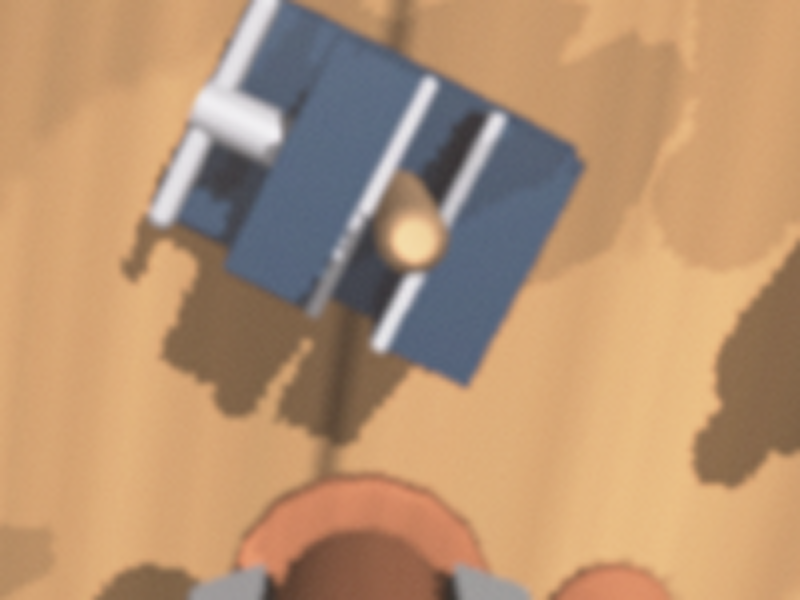

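```bash
python3 - <<'E'
from h import *
T=np.load("pics/w5.npy"); e=np.array([634.8,-60.5,176.9])
d=fit([("wrist",(0,0,125),(334.1,153.4))],[635,-6],0,T)[0]
f=fit([("wrist",(0,0,e[2]-11.4+4),(321.5,243.2))],[635,-60],0,T)[0]
print(d,f,d-f,d-f+e[:2])
E
```

```text
[636.54495668  -5.7690288 ] [635.71839319 -60.07660854] [ 0.82656349 54.30757973] [635.62656349  -6.19242027]
```

Call:
servo_tool:
  rows:
    - [0, 0, 0, 1, 14.5, 0, 0.9]
    - [0, 0, 0, 0, 20, 0, 0.9]
    - [0, 0, 0, 0, 20, 0, 0.9]
    - [0, 0, 0, 0, 0, -15, 0.9]
    - [0, 0, 0, 0, 0, -15, 0.9]
    - [0, 0, 0, 0, 0, -7, 0.9]
    - [0, 0, 0, 0, 0, 0, 0.9]
    - [0, 0, 0, 0, 0, 0, 0.9]
    - [0, 0, 0, 0, 0, 0, 0.9]

```text
clock: 48.52
eef_pos: [636.3, -6.3, 139.9]
eef_rot: [3.141, 0.0, 1.733]
wrist_force: [0.4, -0.3, -0.7]
finger_gap: 26.3
finger_force: 25.0
```

Foot at about 128.5. Lowering in small steps.

Call:
servo_tool:
  rows:
    - [0, 0, 0, 0, 0, -3, 0.9]
    - [0, 0, 0, 0, 0, -3, 0.9]
    - [0, 0, 0, 0, 0, -3, 0.9]
    - [0, 0, 0, 0, 0, -3, 0.9]
    - [0, 0, 0, 0, 0, 0, 0.9]

```text
clock: 49.15
eef_pos: [636.0, -6.2, 127.1]
eef_rot: [-3.141, -0.0, 1.733]
wrist_force: [-0.3, 0.6, -0.4]
finger_gap: 26.6
finger_force: 25.0
```

Call:
servo_tool:
  rows:
    - [0, 0, 0, 0, 0, -4, 0.9]
    - [0, 0, 0, 0, 0, -4, 0.9]
    - [0, 0, 0, 0, 0, -4, 0.9]
    - [0, 0, 0, 0, 0, -4, 0.9]
    - [0, 0, 0, 0, 0, 0, 0.9]

```text
clock: 49.78
eef_pos: [636.0, -6.2, 111.0]
eef_rot: [-3.141, -0.0, 1.733]
wrist_force: [0.4, -0.5, -1.6]
finger_gap: 26.4
finger_force: 25.0
```

Call:
servo_tool:
  rows:
    - [0, 0, 0, 0, 0, -5, 0.9]
    - [0, 0, 0, 0, 0, -5, 0.9]
    - [0, 0, 0, 0, 0, -5, 0.9]
    - [0, 0, 0, 0, 0, -4, 0.9]
    - [0, 0, 0, 0, 0, -3, 0.9]
    - [0, 0, 0, 0, 0, -1, 0.9]
    - [0, 0, 0, 0, 0, 0, 0.9]
    - [0, 0, 0, 0, 0, 0, 0.9]

```text
clock: 50.78
eef_pos: [636.2, -6.2, 88.6]
eef_rot: [3.141, 0.0, 1.733]
wrist_force: [0.6, -0.8, -0.4]
finger_gap: 26.2
finger_force: 25.0
```

Call:
servo_tool:
  rows:
    - [0, 0, 0, 0, 0, -1, 0.9]
    - [0, 0, 0, 0, 0, -1, 0.9]
    - [0, 0, 0, 0, 0, 0, 0.9]
    - [0, 0, 0, 0, 0, 0, 0.9]

```text
clock: 51.28
eef_pos: [636.2, -6.2, 86.5]
eef_rot: [3.141, 0.0, 1.733]
wrist_force: [-0.8, 0.7, -0.2]
finger_gap: 26.7
finger_force: 25.0
```

Call:
servo_tool:
  rows:
    - [0, 0, 0, 0, 0, 0, 0.5]
    - [0, 0, 0, 0, 0, 0, 0.5]
    - [0, 0, 0, 0, 0, 0, 0.5]
    - [0, 0, 0, 0, 0, 20, 0.5]
    - [0, 0, 0, 0, 0, 30, 0.5]
    - [0, 0, 0, 0, 0, 40, 0.5]
    - [0, 0, 0, 0, 0, 40, 0.5]
    - [0, 0, 0, -40, 0, 20, 0.5]
    - [0, 0, 0, -50, 0, 0, 0.5]
    - [0, 0, 0, -50, 0, 0, 0.5]
    - [0, 0, 0, -50, -30, 0, 0.5]
    - [0, 0, 0, -50, -50, 0, 0.5]
    - [0, 0, 0, 0, -50, 0, 0.5]
    - [0, 0, 0, 0, -50, 0, 0.5]
    - [0, 0, 0, 0, -50, 0, 0.5]
    - [0, 0, 0, 0, 0, 0, 0.5]

```text
clock: 53.28
eef_pos: [401.6, -232.7, 237.5]
eef_rot: [3.141, 0.001, 1.73]
wrist_force: [0.6, 0.5, -0.1]
finger_gap: 46.9
finger_force: 0.0
```

```bash
python3 - <<'E'
from h import *
s=manip.camera("scene")[:,:,::-1]; t=manip.camera("top")[:,:,::-1]
r=lambda im,x,y,w,h,W,H:cv2.resize(im[y:y+h,x:x+w],(W,H),interpolation=cv2.INTER_CUBIC)
a=np.hstack([r(s,270,170,90,90,300,300),r(s,350,190,150,90,500,300)])
b=np.hstack([r(t,170,160,107,80,400,300),r(t,285,160,107,80,400,300)])
cv2.imwrite("pics/f.png",np.vstack([a,b])); print(manip.read_state()["clock"])
E
```

```text
53.375
```

View pics/f.png

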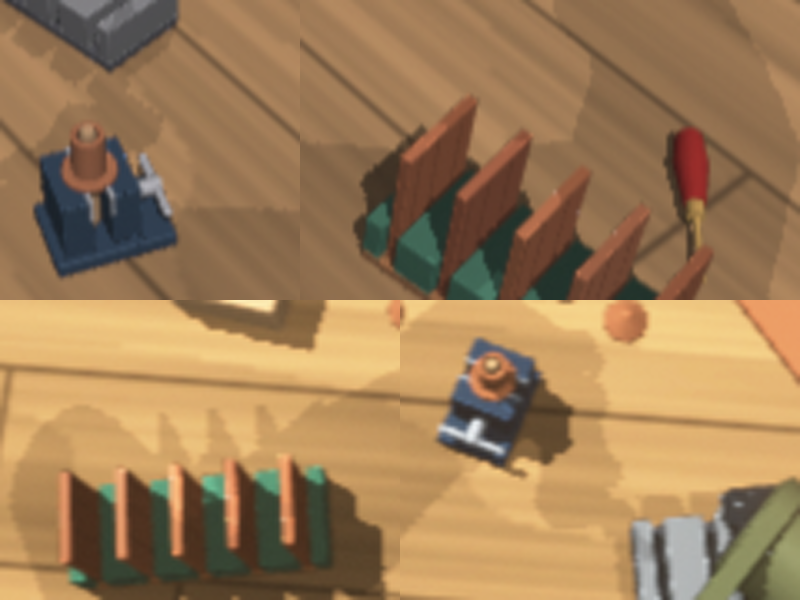

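The picture shows all five panels standing evenly in the carrier slots. The sleeve sits flat on the vise jaws around (88,180) in the crop, with the dowel tip showing through it, and the robot is clear of everything.

```bash
python3 -c "
from cell import manip
print(manip.sign_off())"
```

```text
the job is handed in; nothing more can be done
None
```

I handed the job in after about 53 s on the robot clock: all five cedar panels stand in the green carrier, one to a slot, and the copper sleeve sits flange down on the vise jaws; the final pictures showed this, but sign-off returned no verdict.

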